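Park the fresh blue cast in the third bay of the setting rack

ROBOT

A 6-joint arm with a two-finger parallel gripper is mounted at the origin on a cart in front of the work surface, level with it; the furniture and walls round the work are solid. World frame = base frame: x ahead of the robot, y to its left, z up, the work surface at z = 0. Lengths are in m, angles in rad, forces in N, time in s.
With the tool pointing down it reaches from about 0.25 to 0.725 m from the base axis. Payload 9.7 kg.
Tool frame: the origin (TCP) lies between the finger pads; the fingertips stand 25 mm ahead of it and the grasp point (between the pads) lies 6 mm ahead of it (manip.tip_extent is the distance from the TCP to the fingertips, in m); z points along the fingers, y is the line along which they close (so a half turn about z gives the same grasp; the last joint's range is limited). The gripper opens to 85 mm and grips with 20 to 120 N. Pads are 22 mm wide; open, the fingers measure 114 mm over their backs; the gripper's body (76 mm by 85 mm) begins 54 mm behind the grasp point. The pads swing forward as they close: fully open they stand 13 mm farther back than shut.
Start: joints at [-1.283, 0.087, 0.176, 1.66, 0, 1.571], TCP at [0.156, -0.527, 0.256] pointing down, gripper open.
Joint ranges: [-3.13, 3.13], [-0.85, 1.81], [-1.15, 1.24], [-2.2, 2.28], [-1.44, 1.52], [-3.14, 3.14]. Speed limits (rad/s): [2.22, 2.22, 2.57, 3.14, 3.14, 3.14].

INTERFACE

Orientations are given as a unit quaternion [x, y, z, w].
In Python, from rig import sense, viewer, workorder, manip gives the robot as it stands. The module is installed in compiled form; this text tells all that it offers.
- The arm moves only by the shell command python3 -m jog 'ROWS'. ROWS is a JSON object of lists of equal length, an entry for each row: "linear": the shift along the tool's x, y, z in units of 4 cm (1.0 is 4 cm), a list of three; "yaw": the turn about the tool's z in units of 0.15 rad (1.0 is 0.15 rad); "gripper": the gripper command: -1 is fully open, 1 is shut, values between are in proportion. A call has exactly 8 rows; each row shifts and turns the commanded pose from where the row before left it, along the tool's axes as they then stand; what a row does not reach is not made up. A row lasts 1/10 s, in which the tool goes at most 50 mm and 8.59 degrees, less where a joint would pass 70% of its speed; a pose out of reach is approached as far as the arm can. A call with a number of a shift or a turn outside -1 to 1 is refused whole. A call with a gripper value outside its range is refused whole. The fingers move at their own pace and stop on an object; the grip force is fixed at half the most. Time passes only in rows, so rows that do not move let the fingers close, or fill a call up. It gives the time, the measured TCP pose, the force, the opening and the grip force at its end, in the units of the state.
- sense(): the state, without advancing time (a new reading comes with each control period).
- viewer.get_image(name): name is "scene" or "top" or "wrist"; returns (picture, depth): 420x560x3 uint8, blue, green, red; 420x560 float32, m along the optical axis (not along the pixel's ray), 0 where there is no reading.
- viewer.camera_model(name): a dict with "camera_matrix" (3x3 intrinsics, pixels), "k1" (the pictures are not rectified: a ray, as slopes to the right and down, at radius r is drawn at 1 + k1 r^2 times it, then the intrinsics apply), "rvec" (rotation vector, rad) and "tvec" (3), from world to camera coordinates, as OpenCV has them. Camera axes: x right, y down, z forward; pixel columns grow to the right and rows downward; lengths in m; the calibration is good to about 2 mm. A picture is of the moment at which its call begins: read the wrist's pose just before it. camera_model takes no time and is no camera call; for the wrist camera it gives the pose at the moment of the call.
- workorder.job_done(): hands the job in; it is judged then, once.
The state is a dict: "t": time; "q": joint angles; "qd": joint speeds; "tau": joint torques, N m; "tool_pos": TCP position; "tcp_rot": TCP orientation; "force": force on the tool from outside, world axes, zero at the start; "ft_torque": the same for the moment, N m; "grip_width": finger opening in m; "gripper_force": force on a finger pad.
Only numpy, scipy, OpenCV 4.12 (cv2) and the standard library are available. Lean on these libraries where they do the work, as an engineer would, in place of code of your own. Each camera call takes 0.05 s, during which the arm holds its last target. There are 200 camera calls.

TASK

The yellow resin on the blue-based cast in the green pallet is still soft. With fingertips only, slide its pallet along the front rail of the setting rack, counting the bays from the one at the red clip (that is the first), and push it into the third bay until it is fully home and the roller catch at the mouth has popped up behind it. Do not lift or tip the pallet, do not touch the cast itself, push the pallet into no other bay, and leave the two casts already in the rack where they are.

Things in the scene. Friction and masses are not known exactly. Their poses are not given: they have to be found in the camera images.
- rack: Fixed grey and aluminium rack, 195 x 364 mm, 42 mm high: four open-topped bays in a row, end bays occupied, inner two empty. Origin: on the worktop under the mouth line (front ends of the dividers), mid width; x into the bays, y along the row, z up. Floor 10 mm above origin. Bay centres y = 123, 41, -41, -123 mm, clear width 76; 6 mm round-nosed dividers between, full height; back wall's face at x = 94.5 mm
- rail_mid (a point): Middle of the top of the front rail, a 6 mm steel rod along the rack's y on its floor: rack x = -84.5 mm, 16 mm above the rack's origin. Between rail and dividers lies the lane (floor 10 mm above the rack's origin), 81.5 mm wide from rail to mouth line, open at both ends
- red_clip: Fixed red clip, 10 x 36 x 17 mm, on the rail in front of the leftmost or the rightmost bay: that bay is the first. Origin under its middle on the worktop, at rack x = -86 mm, y = 123 or -123 mm; axes as the rack's; top 20 mm up. The third bay's centre line is 164 mm along the rack's y from it, towards the other end
- white_clip: The same clip in white, at the last (fourth) bay
- pallet: Loose green square tray, 78 (x) x 70 (y) x 18 mm high, rim 4 mm thick; 0.11 to 0.2 kg plus the cast's 0.09. Origin: centre of its underside; axes about as the rack's. Starts in the lane within 20 mm of the red clip along y, with 3 mm of play in x. The top 12 mm of its front rim stands above the rail. Home: origin at rack x = 52.5 to 55.5 mm, with 3 mm of play either side of the bay's centre line
- cast_blue: Loose dental cast with a blue base, soft yellow resin and wire on top, standing in the green pallet, 66 mm along the pallet's x, 56 mm along its y, 42 mm high (top 47 mm above the pallet's underside). Origin: centre of its underside. Not to be touched
- cast_left: Loose cast with a pale base, in a grey pallet in one of the two end bays, 67 x 57 x 40 mm. Origin: centre of its underside
- cast_right: Loose cast with a pale base, in a grey pallet in the other end bay, 66 x 56 x 40 mm. Origin: centre of its underside
- pallet_left: Loose grey pallet, like the green one, home in the leftmost bay (greatest rack y). Origin: centre of its underside
- pallet_right: Loose grey pallet, like the green one, home in the rightmost bay. Origin: centre of its underside
- catch_b (a joint): Spring roller catch at the mouth of the second bay from the left (rack y = 41 mm): white roller 22 mm long, axis across the bay at rack x = 7 mm, 3 mm proud of the floor at 0. Value in m, grows as pressed (flush at 0.003, end 0.004). Under 1 N presses it; the pallet rides over it, and it springs up to 0 clear of the pallet's front rim when the pallet is home
- catch_c (a joint): The same catch in the third bay from the left (rack y = -41 mm)
There are look-alikes about, which are no part of the job. Of the things shaped like the pallet, the green one is meant.

How it is judged:
On the way:
1. the green pallet has been slid along the lane to stand before the third bay ((y of pallet in the frame of red_clip between 0.152 and 0.176 m or y of pallet in the frame of red_clip between -0.176 and -0.152 m) and x of pallet in the frame of rack below -0.02 m), for 0.05 s.
At the end, for the whole second after the job is handed in: The green pallet lies flat and at rest in the third bay from the red clip, within 6 mm of its centre line and home (origin 51.2 to 58 mm behind the mouth line), both inner catches are up (under 1.2 mm pressed), and the blue cast stands in its pallet within 10 mm of its centre ((y of pallet in the frame of red_clip between 0.158 and 0.17 m or y of pallet in the frame of red_clip between -0.17 and -0.158 m) and x of pallet in the frame of rack between 0.0512 and 0.058 m and value of joint each of catch_b, catch_c below 0.0012 m and angle between pallet's own z axis and vertical below 0.06 rad and z of pallet in the frame of rack below 0.013 m and horizontal distance between cast_blue and pallet below 0.01 m and z of cast_blue in the frame of pallet below 0.009 m and linear speed of pallet below 0.01 m/s); the robot touches nothing.
It fails at once if the green pallet is lifted more than 8 mm off the rack's floor or tipped more than about 9 degrees (z of pallet in the frame of rack above 0.018 m or angle between pallet's own z axis and vertical above 0.16 rad).
It fails at once if the soft cast is touched by the robot (contact force between any of the fingers, the arm and cast_blue above 0.5 N).
It fails at once if the green pallet goes more than 20 mm into a bay other than the third (x of pallet in the frame of rack above -0.019 m and not (y of pallet in the frame of red_clip between 0.144 and 0.184 m or y of pallet in the frame of red_clip between -0.184 and -0.144 m)).
It fails at once if a cast or pallet already in the rack is shifted more than 8 mm (distance of any of pallet_left, pallet_right, cast_left, cast_right from where it was at the start of the episode above 0.008 m).
It also fails if it takes over 58 s, if anything falls off the work surface, if the arm or the gripper's body presses on something with over 40 N, if the wrist force passes 120 N, or if a joint passes its speed limit or range.

## Working session

There is one attempt and no reset: what is moved stays moved. The work goes in short steps, Python scripts to look and compute and a shell command to move; the robot and the scene stay as the last step left them, time stands still between calls to the robot, and variables do not carry over. Pictures are saved under pics/ and viewed, at most 10 in all, crops included, and the job is handed in when it is done.

```bash
mkdir -p pics
python3 - <<'E'
from rig import sense, viewer
import cv2,numpy as np
s=sense();print(s)
for n in("scene","top"):
    im,d=viewer.get_image(n);cv2.imwrite(f"pics/{n}0.png",im);np.save(f"pics/{n}0.npy",d);print(n,viewer.camera_model(n))
E
```

```text
{'t': 0.0, 'q': array([-1.28299707e+00,  8.74801329e-02,  1.75172283e-01,  1.65981543e+00,
        3.98854224e-07,  1.57081306e+00]), 'qd': array([ 0.0008596 ,  0.00039351,  0.00016377, -0.00054727, -0.00141795,
        0.00102242]), 'tau': array([-1.48593572e-03, -5.20389104e+01,  4.64805079e+01,  1.62099773e-02,
       -1.54245777e-05, -1.29853274e-05]), 'tool_pos': array([ 0.1560602 , -0.52719862,  0.2555916 ]), 'tcp_rot': array([ 9.89665284e-01,  1.43395206e-01, -9.49529424e-05, -6.56646476e-04]), 'force': array([-0.63993206,  0.09227768, -0.72577581]), 'ft_torque': array([-0.01727515,  0.04530293,  0.02928744]), 'gripper_force': 0.0, 'grip_width': 0.08556065359264892}
scene {'camera_matrix': array([[444.79017614,   0.        , 283.77282744],
       [  0.        , 444.79017614, 211.83506242],
       [  0.        ,   0.        ,   1.        ]]), 'k1': -0.04792685550539302, 'rvec': array([ 0.65652443, -2.63409493,  1.11120389]), 'tvec': array([0.37654702, 0.34461046, 0.54802097])}
top {'camera_matrix': array([[519.8360378 ,   0.        , 271.93143654],
       [  0.        , 519.8360378 , 209.18738648],
       [  0.        ,   0.        ,   1.        ]]), 'k1': -0.1637971534379277, 'rvec': array([ 2.16930802, -2.20130505,  0.05260969]), 'tvec': array([-0.22867293,  0.55012439,  1.03696902])}
```

View pics/top0.png

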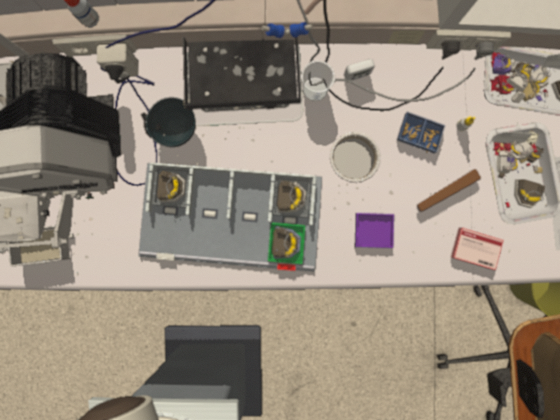

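View pics/scene0.png

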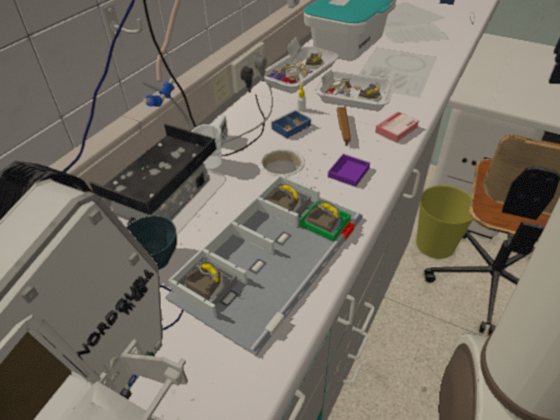

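The red clip is at top-view (287,267), so the first bay is the rightmost one and the third is the second from the left, at rack y = +41. The green pallet is at (287,243). Look-alikes are the grey pallets at (170,187) and (292,195), and the purple tray at (375,231). Only the pallet at (287,243) is green, next to the red clip and carrying the yellow resin. I'll measure and crop to confirm.

```bash
cat > h.py <<'E'
import cv2,numpy as np
from rig import sense,viewer
def ray(cm,uv):
    K=cm["camera_matrix"];k=cm["k1"]
    p=cv2.undistortPoints(np.float64(uv).reshape(-1,1,2),K,np.array([k,0,0,0.]))[:,0]
    R=cv2.Rodrigues(cm["rvec"])[0];t=cm["tvec"]
    return -R.T@t,np.c_[p,np.ones(len(p))]@R
def cast(cm,uv,z):
    o,d=ray(cm,uv);return o+d*((z-o[2])/d[:,2])[:,None]
def proj(cm,P):
    return cv2.projectPoints(np.float64(P).reshape(-1,1,3),cm["rvec"],cm["tvec"],cm["camera_matrix"],np.array([cm["k1"],0,0,0.]))[0][:,0]
def mask(im,c):
    h=cv2.cvtColor(im,cv2.COLOR_BGR2HSV)
    if c=="red": return ((h[...,0]<8)|(h[...,0]>172))&(h[...,1]>150)&(h[...,2]>90)
    if c=="green": return (abs(h[...,0].astype(int)-62)<16)&(h[...,1]>120)&(h[...,2]>50)
def blob(m,near=None):
    cs,_=cv2.findContours(m.astype(np.uint8),cv2.RETR_EXTERNAL,cv2.CHAIN_APPROX_NONE)
    return max(cs,key=cv2.contourArea)
E
python3 - <<'E'
from h import *
for n in("top","scene"):
    im=cv2.imread(f"pics/{n}0.png");cm=viewer.camera_model(n);D=np.load(f"pics/{n}0.npy")
    g=blob(mask(im,"green"));r=cv2.minAreaRect(g);b=cv2.boxPoints(r)
    print(n,"green",r,cast(cm,b,.028).round(4).tolist(),cast(cm,[r[0]],.028).round(4))
    x,y,w,h=cv2.boundingRect(g);m=np.zeros(im.shape[:2],bool);m[y-25:y+h+25,x-25:x+w+25]=1
    rd=blob(mask(im,"red")&m);r=cv2.minAreaRect(rd);print("red",r,cast(cm,cv2.boxPoints(r),.02).round(4).tolist(),cast(cm,[r[0]],.02).round(4))
    if n=="top":
        c=cv2.resize(im[150:290,125:335],None,fx=3.8,fy=3.8,interpolation=cv2.INTER_CUBIC);cv2.imwrite("pics/crop.png",c)
    o,d=ray(cm,[[215,235],[287,222]]) 
    print(D[235,215])
E
```

```text
top green ((286.30523681640625, 242.68441772460938), (33.8917236328125, 38.79605484008789), 4.573921203613281) [[0.4434, -0.2273, 0.028], [0.5204, -0.2345, 0.028], [0.514, -0.3019, 0.028], [0.4371, -0.2944, 0.028]] [[ 0.4787 -0.2645  0.028 ]]
red ((285.5, 266.5), (5.0, 17.0), 90.0) [[0.4362, -0.2453, 0.02], [0.4357, -0.2794, 0.02], [0.4257, -0.2793, 0.02], [0.4262, -0.2452, 0.02]] [[ 0.4309 -0.2623  0.02  ]]
1.0530404
scene green ((324.380126953125, 219.76370239257812), (45.021759033203125, 31.200740814208984), 24.443954467773438) [[0.5166, -0.219, 0.028], [0.5301, -0.303, 0.028], [0.4356, -0.2909, 0.028], [0.4283, -0.2111, 0.028]] [[ 0.4765 -0.2546  0.028 ]]
red ((347.5400085449219, 229.78001403808594), (7.40000057220459, 16.200000762939453), 36.869895935058594) [[0.4379, -0.2406, 0.02], [0.4348, -0.2811, 0.02], [0.4201, -0.2751, 0.02], [0.4235, -0.2352, 0.02]] [[ 0.429  -0.2577  0.02  ]]
0.8133482
```

View pics/crop.png

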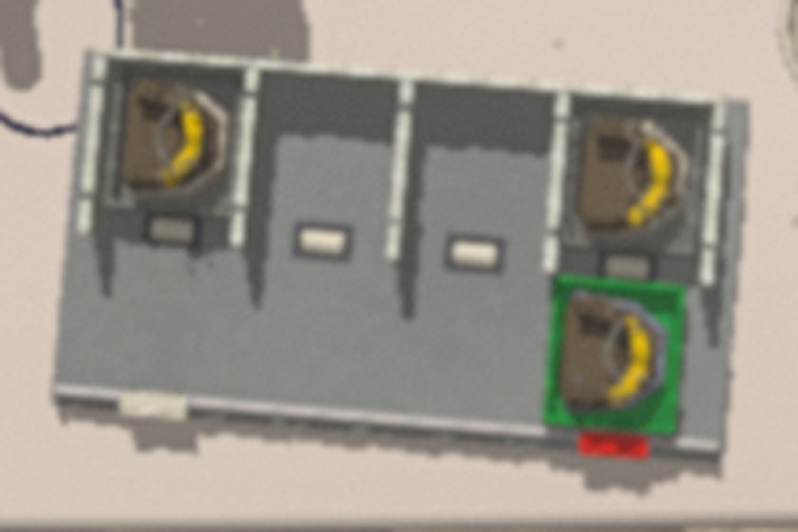

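The crop confirms it: the green pallet with the yellow resin sits beside the red clip at crop (613,446). The white clip is at (153,405), the empty bays' rollers are at (323,240) and (475,253), and the divider noses run from (84,232) to (708,284). Next I'll fit the rack pose.

```bash
cat > fit.py <<'E'
from h import *
cm=viewer.camera_model("top")
c=np.array([[613,446],[153,405],[323,240],[475,253],[84,232],[237,244],[393,257],[550,270],[708,284]],float)
uv=(c+.5)/3.8-.5+[125,150]
M=np.array([[-86,-123,20],[-86,123,20],[7,41,13],[7,-41,13],[0,161,42],[0,82,42],[0,0,42],[0,-82,42],[0,-161,42]])/1e3
W=np.array([cast(cm,[u],z)[0] for u,z in zip(uv,M[:,2])])
use=[0,1,2,3,5,6,7]
A=M[use,:2];B=W[use,:2];H=(A-A.mean(0)).T@(B-B.mean(0));U,_,V=np.linalg.svd(H);R=V.T@U.T
t=B.mean(0)-R@A.mean(0)
if __name__=="__main__":
    yaw=np.arctan2(R[1,0],R[0,0]);print("yaw",yaw,"t",t);print(((W[:,:2]-t)@R*1e3-M[:,:2]*1e3).round(1))
    P=(np.array([[.4787,-.2645]])-t)@R;print("pallet in rack",P)
    s=sense();from scipy.spatial.transform import Rotation as Ro
    m=Ro.from_quat(s["tcp_rot"]).as_matrix();print(m.round(3))
    for a in([-0.041,-.195],):print(R@a+t)
E
python3 fit.py
```

```text
yaw -0.09934510101065908 t [ 0.52962421 -0.14982376]
[[-2.   0.3]
 [-2.   0.1]
 [ 0.8 -0. ]
 [ 0.7  0.1]
 [ 0.   2.6]
 [ 0.6 -0.1]
 [ 0.8 -0.2]
 [ 1.  -0.1]
 [ 0.7 -3.3]]
pallet in rack [[-0.03929933 -0.11916156]]
[[ 0.959  0.284 -0.   ]
 [ 0.284 -0.959  0.001]
 [-0.    -0.001 -1.   ]]
[ 0.46948593 -0.33979583]
```

```bash
cat > st.py <<'E'
# where the tool is in rack axes, and remaining shift to a rack target in tool units
import sys
from fit import *
from scipy.spatial.transform import Rotation as Ro
from rig import manip
s=sense();m=Ro.from_quat(s["tcp_rot"]).as_matrix();p=s["tool_pos"]
yaw=np.arctan2(R[1,0],R[0,0])
print("t",s["t"],"rack xyz",((p[:2]-t)@R).round(4),p[2].round(4),"toolx-angle rel rack",round(np.arctan2(m[1,0],m[0,0])-yaw,4),"F",s["force"].round(1),"w",s["grip_width"].round(4),"q",s["q"].round(2),manip.tip_extent)
if len(sys.argv)>1:
    a=np.array(list(map(float,sys.argv[1:4])));w=np.r_[R@a[:2]+t,a[2]];print("units",(m.T@(w-p)/.04).round(3))
E
python3 -m jog '{"linear":[[0,0,0],[0,0,0],[0,0,0],[0,0,0],[0,0,0],[0,0,0],[0,0,0],[0,0,0]],"yaw":[-0.986,-0.986,-0.986,-0.986,-0.986,-0.986,-0.986,-0.986],"gripper":[0,0,0,0,0,0,0,0]}'; python3 st.py -0.041 -0.187 0.15
```

```text
t: 0.9
tool_pos: [0.1561, -0.5273, 0.2559]
tcp_rot: [0.739, 0.673, 0.0, -0.0]
force: [-0.5, -0.3, -0.0]
grip_width: 0.0426
gripper_force: 0.0Traceback (most recent call last):
  File "st.py", line 8, in <module>
    print("t",s["t"],"rack xyz",((p[:2]-t)@R).round(4),p[2].round(4),"toolx-angle rel rack",round(np.arctan2(m[1,0],m[0,0])-yaw,4),"F",s["force"].round(1),"w",s["grip_width"].round(4),"q",s["q"].round(2),manip.tip_extent)
                                                                                                                                                               ^^^^^^^^^^^^^^^^^^^^^
AttributeError: 'float' object has no attribute 'round'
```

```bash
sed -i 's/s\["grip_width"\].round(4)/round(s["grip_width"],4)/' st.py; python3 st.py -0.041 -0.187 0.15
```

```text
t 0.9 rack xyz [-0.3343 -0.4126] 0.2559 toolx-angle rel rack 1.5764 F [-0.5 -0.3 -0. ] w 0.0426 q [-1.28  0.09  0.18  1.66 -0.    0.38] 0.025
units [5.598 7.365 2.649]
```

```bash
python3 -m jog '{"linear":[[0.7,0.92,0.33],[0.7,0.92,0.33],[0.7,0.92,0.33],[0.7,0.92,0.33],[0.7,0.92,0.33],[0.7,0.92,0.33],[0.7,0.92,0.33],[0.7,0.92,0.33]],"yaw":[0.04,0,0,0,0,0,0,0],"gripper":[0,0,0,0,0,0,0,0]}'; python3 st.py -0.041 -0.187 0.15
```

```text
t: 1.7
tool_pos: [0.4737, -0.3341, 0.1499]
tcp_rot: [0.743, 0.669, -0.0, -0.0]
force: [0.3, -0.8, 0.1]
grip_width: 0.0431
gripper_force: 0.0
t 1.7 rack xyz [-0.0374 -0.1889] 0.1499 toolx-angle rel rack 1.5644 F [ 0.3 -0.8  0.1] w 0.0431 q [-0.61  0.14  0.03  1.46 -0.    1.06] 0.025
units [ 0.047 -0.091 -0.003]
```

Run:
```python
from h import *
im,d=viewer.get_image("wrist");cv2.imwrite("pics/w1.png",im);np.save("pics/w1.npy",d)
```

```text
(no output)
```

View pics/w1.png

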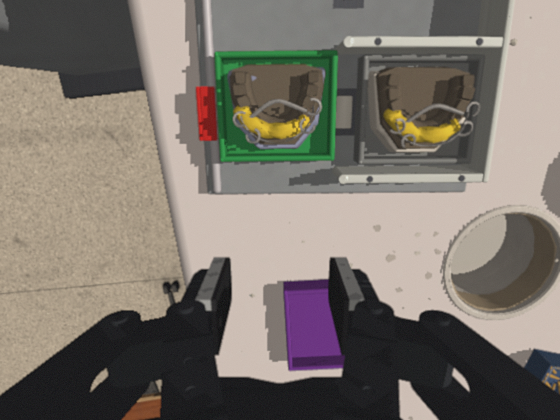

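The wrist view shows the green pallet at (277,106), the red clip at (207,113), and the fingers at (215,300) and (345,300), with free space between them and the pallet. I'll cross-check positions from this view.

```bash
cat > w.py <<'E'
import sys
from fit import *
def meas(name,im,cm):
    g=blob(mask(im,"green"));r=cv2.minAreaRect(g);P=cast(cm,cv2.boxPoints(r),.028)[:,:2];Q=(P-t)@R
    print(name,"green corners rack mm",(Q*1e3).round(1).tolist(),"centre",(Q.mean(0)*1e3).round(1))
if __name__=="__main__":
    for n in sys.argv[1:]:
        cm0=viewer.camera_model(n);im,_=viewer.get_image(n);meas(n,im,cm0)
        cv2.imwrite(f"pics/{n}_last.png",im)
E
python3 w.py wrist
python3 - <<'E'
from w import *
cw=viewer.camera_model("wrist")
for u,z in(([207,113],.02),([344,112],.011),([349,43],.042),([343,179],.042),([210,120],.016)):
    print(u,((cast(cw,[u],z)[:,:2]-t)@R*1e3).round(1))
E
```

```text
wrist green corners rack mm [[-78.7, -85.4], [-1.9, -85.7], [0.7, -154.5], [-82.6, -154.2]] centre [ -40.6 -120. ]
[207, 113] [[ -86.3 -120.9]]
[344, 112] [[   7.5 -120.6]]
[349, 43] [[  3.3 -80.8]]
[343, 179] [[   3.6 -161.7]]
[210, 120] [[ -85.3 -125.7]]
```

```bash
python3 -m jog '{"linear":[[0.04,-0.08,0.5],[0,0,0.5],[0,0,0.5],[0,0,0.5],[0,0,0.4],[0,0,0.27],[0,0,0.1],[0,0,0]],"yaw":[0,0,0,0,0,0,0,0],"gripper":[0,0,0,0,0,0,0,0]}'; python3 st.py -0.041 -0.187 0.039; python3 w.py wrist
```

```text
t: 2.6
tool_pos: [0.469, -0.3336, 0.0397]
tcp_rot: [0.744, 0.669, -0.0, -0.0]
force: [-0.3, 0.6, 0.2]
grip_width: 0.0427
gripper_force: 0.0
t 2.6 rack xyz [-0.0421 -0.1889] 0.0397 toolx-angle rel rack 1.5641 F [-0.3  0.6  0.2] w 0.0427 q [-0.62  0.17 -0.15  1.25 -0.    1.06] 0.025
units [0.048 0.026 0.018]
wrist green corners rack mm [[-78.7, -85.3], [-2.1, -85.2], [4.5, -154.7], [-84.3, -154.9]] centre [ -40.1 -120. ]
```

```bash
python3 -m jog '{"linear":[[0.15,0.03,0.02],[0.15,0,0],[0.15,0,0],[0.15,0,0],[0.15,0,0],[0.2,0,0],[0.2,0,0],[0,0,0]],"yaw":[-0.04,0,0,0,0,0,0,0],"gripper":[0,0,0,0,0,0,0,0]}'; python3 st.py -0.041 -0.005 0.039; python3 w.py wrist top
```

```text
t: 3.45
tool_pos: [0.4753, -0.2868, 0.0392]
tcp_rot: [0.741, 0.671, 0.0, -0.0]
force: [0.0, -0.2, 0.5]
grip_width: 0.0424
gripper_force: 0.0
t 3.45 rack xyz [-0.0405 -0.1417] 0.0392 toolx-angle rel rack 1.5713 F [ 0.  -0.2  0.5] w 0.0424 q [-0.54  0.13 -0.2   1.24  0.    1.13] 0.025
units [ 3.417 -0.011  0.006]
wrist green corners rack mm [[-78.5, -61.6], [-1.8, -61.5], [4.6, -131.3], [-84.3, -131.4]] centre [-40.  -96.4]
top green corners rack mm [[-22.5, -53.9], [0.4, -63.9], [-3.8, -73.5], [-26.7, -63.5]] centre [-13.1 -63.7]
```

View pics/wrist_last.png

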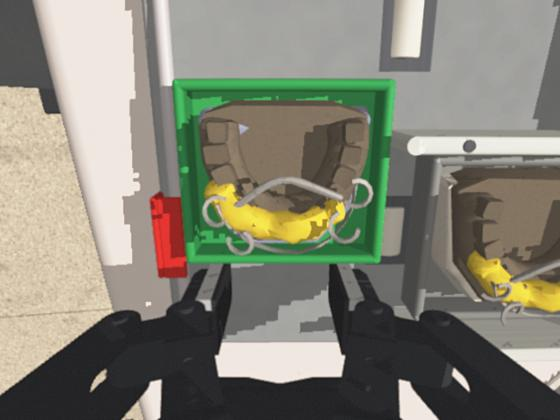

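The pallet is moving straight: its upper edge is at row 80, its lower edge is against both fingertips at row 262, and the cast is clear of the fingers. I'll keep pushing.

```bash
python3 -m jog '{"linear":[[0.2,0,0],[0.35,0,0],[0.4,0,0],[0.45,0,0],[0.45,0,0],[0.45,0,0],[0.4,0,0],[0.2,0,0]],"yaw":[0,0,0,0,0,0,0,0],"gripper":[0,0,0,0,0,0,0,0]}'; python3 -m jog '{"linear":[[0.1,0,0],[0,0,0],[0,0,0],[0,0,0],[0,0,0],[0,0,0],[0,0,0],[0,0,0]],"yaw":[0,0,0,0,0,0,0,0],"gripper":[0,0,0,0,0,0,0,0]}' >/dev/null;python3 st.py -0.041 -0.0045 0.039; python3 w.py wrist
```

```text
t: 4.35
tool_pos: [0.4867, -0.1705, 0.039]
tcp_rot: [0.741, 0.672, 0.0, -0.0]
force: [-0.3, -1.1, -0.9]
grip_width: 0.043
gripper_force: 0.5
t 5.15 rack xyz [-0.0404 -0.0229] 0.0391 toolx-angle rel rack 1.5702 F [-0.7  0.7 -1.1] w 0.0428 q [-0.33  0.03 -0.3   1.24  0.    1.34] 0.025
units [ 0.46  -0.014  0.002]
wrist green corners rack mm [[-84.6, -11.6], [-78.6, 58.2], [-1.8, 58.2], [4.5, -11.7]] centre [-40.1  23.3]
```

View pics/wrist_last.png

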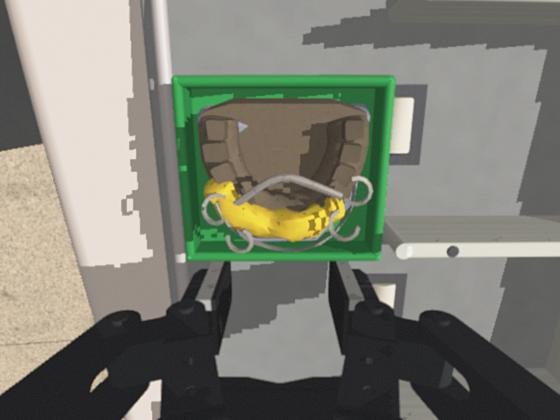

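The pallet is now partly in front of the target bay, at about y 23. In this view the target roller spans rows 97 to 153 at column 402, and the divider nose (y = 0) is at (402,249). I'll use both to check alignment in the same picture.

Run:
```python
from w import *
cw=viewer.camera_model("wrist")
for u,z in(([402,97],.012),([402,153],.012),([402,249],.042),([392,220],.042),([392,277],.042)):
    print(u,((cast(cw,[u],z)[:,:2]-t)@R*1e3).round(1))
```

```text
[402, 97] [[ 6.9 51.5]]
[402, 153] [[ 9.  29.4]]
[402, 249] [[ 2.  -0.4]]
[392, 220] [[-2.6 10.4]]
[392, 277] [[ -0.6 -11.4]]
```

```bash
python3 -m jog '{"linear":[[0.1,0,0],[0.12,0,0],[0.11,0,0],[0.07,0,0],[0.04,0,0],[0,0,0],[0,0,0],[0,0,0]],"yaw":[0,0,0,0,0,0,0,0],"gripper":[0,0,0,0,0,0,0,0]}' >/dev/null;python3 st.py; python3 w.py wrist
```

```text
t 6.0 rack xyz [-0.0404 -0.0052] 0.0391 toolx-angle rel rack 1.5704 F [ 0.4 -0.   0.6] w 0.0425 q [-0.3   0.02 -0.31  1.24  0.    1.37] 0.025
wrist green corners rack mm [[-84.7, 5.2], [-78.6, 75.3], [-1.7, 75.2], [4.6, 5.2]] centre [-40.1  40.2]
```

```bash
python3 -m jog '{"linear":[[-0.3,0,0],[-0.4,0,0],[0,0,-0.5],[0,0,-0.7],[0,0,-0.7],[0,0,-0.7],[0,0,-0.2],[0,0,0]],"yaw":[0,0,0,0,0,0,-0.9,-0.98],"gripper":[0,0,0,0,0,0,0.35,0.35]}' >/dev/null; python3 -m jog '{"linear":[[0,0,0],[0,0,0],[0,0,0],[0,0,0],[0,0,0],[0,0,0],[0,0,0],[0,0,0]],"yaw":[-0.98,-0.98,-0.98,-0.98,-0.98,-0.98,-0.98,-0.98],"gripper":[0.35,0.35,0.35,0.35,0.35,0.35,0.35,0.35]}' >/dev/null; python3 -m jog '{"linear":[[0,0,0],[0,0,0],[0,0,0],[0,0,0],[0,0,0],[0,0,0],[0,0,0],[0,0,0]],"yaw":[-0.75,0,0,0,0,0,0,0],"gripper":[0.35,0.35,0.35,0.35,0.35,0.35,0.35,0.35]}' >/dev/null; python3 st.py -0.112 0.041 0.13; python3 w.py top
```

```text
t 8.45 rack xyz [-0.0404 -0.0332] 0.1511 toolx-angle rel rack 3.1407 F [ 0.6 -0.3  0.5] w 0.0278 q [-0.35 -0.   -0.12  1.45  0.   -0.25] 0.025
units [1.792 1.852 0.528]Traceback (most recent call last):
  File "w.py", line 8, in <module>
    cm0=viewer.camera_model(n);im,_=viewer.get_image(n);meas(n,im,cm0)
                                                        ~~~~^^^^^^^^^^
  File "w.py", line 4, in meas
    g=blob(mask(im,"green"));r=cv2.minAreaRect(g);P=cast(cm,cv2.boxPoints(r),.028)[:,:2];Q=(P-t)@R
  File "h.py", line 18, in blob
    return max(cs,key=cv2.contourArea)
ValueError: max() iterable argument is empty
```

```bash
python3 -m jog '{"linear":[[0.45,0.45,0],[0.45,0.47,0],[0.45,0.47,0],[0.44,0.46,0],[0,0,0],[0,0,0],[0,0,0],[0,0,0]],"yaw":[0,0,0,0,0,0,0,0],"gripper":[0.35,0.35,0.35,0.35,0.35,0.35,0.35,0.35]}' >/dev/null; python3 st.py -0.112 0.041 0.043; python3 w.py wrist
```

```text
t 9.3 rack xyz [-0.1116  0.0404] 0.151 toolx-angle rel rack 3.1402 F [ 0.1 -0.3  0.2] w 0.0278 q [-0.23 -0.21 -0.31  1.47 -0.   -0.13] 0.025
units [0.011 0.016 2.699]
wrist green corners rack mm [[-84.3, 6.4], [-87.3, 73.8], [-66.7, 75.5], [-63.6, 6.4]] centre [-75.5  40.5]
```

View pics/wrist_last.png

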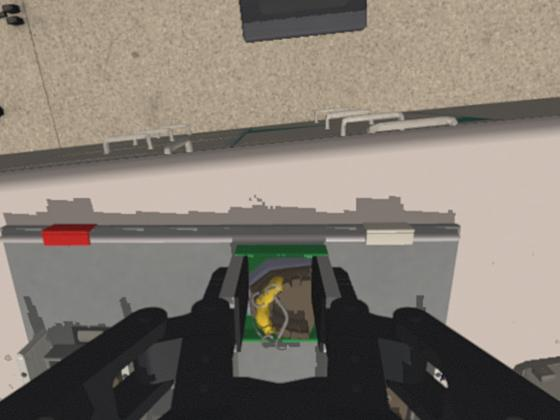

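The pallet's front rim (cols 236 to 327, row 250) is centred on the tool, the red clip is at (68,235) and the white clip at (390,236). The fingers are over the space in front of the rail, so I'll descend.

```bash
python3 -m jog '{"linear":[[0.01,0.02,0.5],[0,0,0.6],[0,0,0.6],[0,0,0.5],[0,0,0.3],[0,0,0.2],[0,0,0],[0,0,0]],"yaw":[0,0,0,0,0,0,0,0],"gripper":[0.35,0.35,0.35,0.35,0.35,0.35,0.35,0.35]}' >/dev/null; python3 st.py -0.112 0.041 0.043; python3 w.py wrist
```

```text
t 10.15 rack xyz [-0.1119  0.0415] 0.0438 toolx-angle rel rack 3.1408 F [ 0.5  0.5 -0.4] w 0.0276 q [-0.23 -0.17 -0.48  1.26  0.   -0.13] 0.025
units [ 0.001 -0.014  0.019]
wrist green corners rack mm [[-89.2, 17.9], [-94.5, 59.6], [-75.1, 62.2], [-69.4, 18.9]] centre [-82.   39.7]
```

View pics/wrist_last.png

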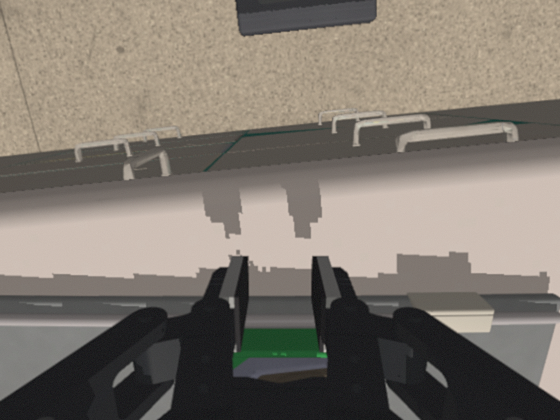

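The fingertips straddle the centre of the green front rim, just above and in front of the rail. The white clip at (450,312) is clear. I'll push inward gently.

```bash
python3 -m jog '{"linear":[[-0.2,0,0],[-0.2,0,0],[-0.15,0,0],[-0.15,0,0],[-0.2,0,0],[-0.2,0,0],[-0.2,0,0],[0,0,0]],"yaw":[0,0,0,0,0,0,0,0],"gripper":[0.35,0.35,0.35,0.35,0.35,0.35,0.35,0.35]}'; python3 st.py 0.0047 0.041 0.043
python3 - <<'E'
from w import *
for n in("scene","wrist"):
    im,_=viewer.get_image(n);cv2.imwrite(f"pics/{n}5.png",im)
a=cv2.imread("pics/scene5.png")[150:350,150:400];b=cv2.imread("pics/wrist5.png")
cv2.imwrite("pics/both5.png",np.hstack([cv2.resize(a,(400,320),interpolation=2),cv2.resize(b,(400,320))]))
E
```

```text
t: 11.0
tool_pos: [0.4749, -0.1026, 0.043]
tcp_rot: [0.05, 0.999, -0.0, 0.0]
force: [-1.1, 0.6, 0.1]
grip_width: 0.0277
gripper_force: 0.0
t 11.0 rack xyz [-0.0591  0.0416] 0.043 toolx-angle rel rack 3.141 F [-1.1  0.6  0.1] w 0.0277 q [-0.21 -0.04 -0.37  1.24  0.   -0.11] 0.025
units [-1.596 -0.014  0.002]
```

View pics/both5.png

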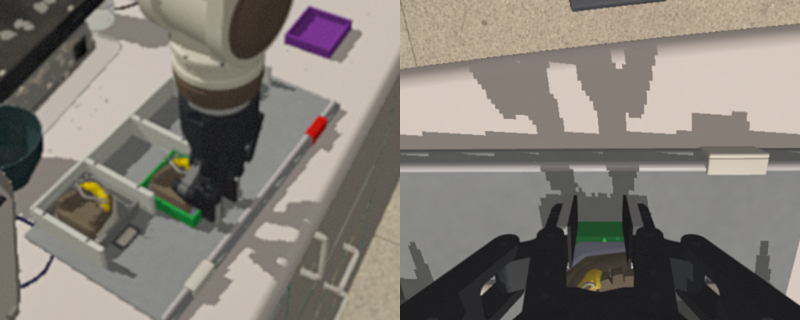

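The scene crop shows the pallet upright and entering the second bay from the left, the third from the red clip, with the fingers behind its front rim. Measured force is 1 N, so I'll continue.

```bash
python3 -m jog '{"linear":[[-0.15,0,0],[-0.25,0,0],[-0.25,0,0],[-0.25,0,0],[-0.25,0,0],[-0.2,0,0],[-0.1,0,0],[0,0,0]],"yaw":[0,0,0,0,0,0,0,0],"gripper":[0.35,0.35,0.35,0.35,0.35,0.35,0.35,0.35]}'; python3 st.py 0.0047 0.041 0.043;  python3 -m jog '{"linear":[[-0.03,0,0],[-0.03,0,0],[-0.03,0,0],[-0.03,0,0],[-0.03,0,0],[0,0,0],[0,0,0],[0,0,0]],"yaw":[0,0,0,0,0,0,0,0],"gripper":[0.35,0.35,0.35,0.35,0.35,0.35,0.35,0.35]}'; python3 st.py 0.0047 0.041 0.043
```

```text
t: 11.9
tool_pos: [0.532, -0.1083, 0.0431]
tcp_rot: [0.05, 0.999, -0.0, 0.0]
force: [0.0, 0.7, 0.4]
grip_width: 0.0277
gripper_force: 0.0
t 11.9 rack xyz [-0.0017  0.0416] 0.0431 toolx-angle rel rack 3.1409 F [0.  0.7 0.4] w 0.0277 q [-0.2   0.09 -0.23  1.25  0.   -0.1 ] 0.025
units [-0.16  -0.014  0.001]
t: 12.7
tool_pos: [0.5374, -0.1088, 0.0431]
tcp_rot: [0.05, 0.999, -0.0, 0.0]
force: [-0.2, 0.7, 1.2]
grip_width: 0.0276
gripper_force: 0.4
t 12.7 rack xyz [0.0037 0.0415] 0.0431 toolx-angle rel rack 3.1408 F [-0.2  0.7  1.2] w 0.0276 q [-0.2   0.11 -0.22  1.25  0.   -0.1 ] 0.025
units [-0.026 -0.014  0.003]
```

```bash
python3 -m jog '{"linear":[[-0.02,0,0],[-0.02,0,0],[0,0,0],[0,0,0],[0,0,0],[0,0,0],[0,0,0],[0,0,0]],"yaw":[0,0,0,0,0,0,0,0],"gripper":[0.35,0.35,0.35,0.35,0.35,0.35,0.35,0.35]}' | grep force; python3 st.py;  python3 -m jog '{"linear":[[-0.02,0,0],[-0.01,0,0],[0,0,0],[0,0,0],[0,0,0],[0,0,0],[0,0,0],[0,0,0]],"yaw":[0,0,0,0,0,0,0,0],"gripper":[0.35,0.35,0.35,0.35,0.35,0.35,0.35,0.35]}' | grep force; python3 st.py
```

```text
force: [-1.3, -0.1, 0.2]
gripper_force: 0.8
t 13.5 rack xyz [0.0053 0.0416] 0.0431 toolx-angle rel rack 3.1409 F [-1.3 -0.1  0.2] w 0.0277 q [-0.2   0.11 -0.21  1.25 -0.   -0.1 ] 0.025
force: [-6.6, -0.1, 4.4]
gripper_force: 3.3
t 14.3 rack xyz [0.0057 0.0416] 0.0431 toolx-angle rel rack 3.1407 F [-6.6 -0.1  4.4] w 0.0279 q [-0.2   0.11 -0.21  1.25 -0.   -0.1 ] 0.025
```

The force rose to 6.6 N and the tool stopped, so the pallet is on the back wall. I'll back out level, rise and check.

```bash
python3 -m jog '{"linear":[[0.1,0,0],[0.4,0,0],[0.6,0,0],[0.2,0,-0.5],[0,0,-0.9],[0,0,-0.9],[0.8,0,-0.8],[0.9,0,-0.5]],"yaw":[0,0,0,0,0,0,0,0],"gripper":[0.35,0.35,0.35,0.35,0.35,0.35,0.35,0.35]}' | grep force;  python3 -m jog '{"linear":[[0.9,0,-0.5],[0.9,0,0],[0.9,0,0],[0.9,0,0],[0.5,0,0],[0,0,0],[0,0,0],[0,0,0]],"yaw":[0,0,0,0,0,0,0,0],"gripper":[0.35,0.35,0.35,0.35,0.35,0.35,0.35,0.35]}' >/dev/null; python3 st.py
python3 - <<'E'
from w import *
cm=viewer.camera_model("top");im,_=viewer.get_image("top");cv2.imwrite("pics/top9.png",im)
try: meas("top",im,cm)
except Exception as e: print(e)
im2,_=viewer.get_image("scene")
a=cv2.resize(im[150:290,125:335],(480,320),interpolation=2);b=cv2.resize(im2[150:350,150:350],(320,320),interpolation=2)
cv2.imwrite("pics/end.png",np.hstack([a,b]))
E
```

```text
force: [-0.4, -0.2, 0.5]
gripper_force: 0.0
t 15.9 rack xyz [-0.2769  0.0417] 0.2071 toolx-angle rel rack 3.1409 F [ 0.3  0.8 -0.3] w 0.0279 q [-0.3  -0.6  -0.47  1.71  0.   -0.2 ] 0.025
top green corners rack mm [[16.2, 75.1], [91.7, 75.8], [91.3, 8.1], [16.1, 7.8]] centre [53.8 41.7]
```

View pics/end.png

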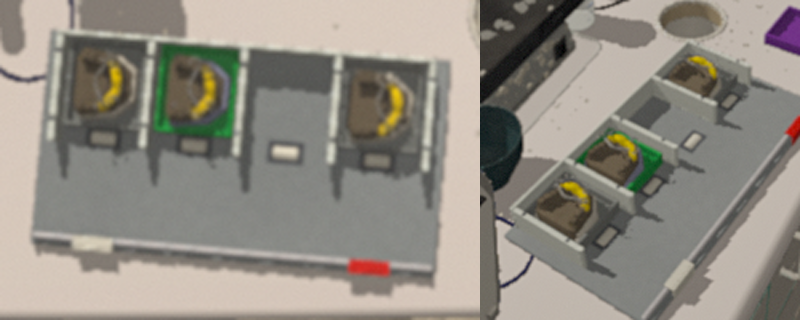

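The green pallet is home in the third bay from the red clip, with its centre measured at x 53.8 and y 41.7 mm. The roller at (195,147) shows clear of the front rim, and both neighbouring casts are in place.

```bash
python3 -c "
from rig import workorder
print(workorder.job_done())"
```

```text
the job is handed in; nothing more can be done
None
```

The job is handed in, though no verdict came back: the green pallet was slid along the lane and pushed home in the third bay from the red clip, its centre about 54 mm behind the mouth line and within 1 mm of the bay's centre line. The roller is clear of the front rim, and by camera the soft cast looks untouched and the two racked casts still in place.

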